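# Hold a drawer front against the sprung fence

### The arm

A 6-joint arm with a two-finger parallel gripper is mounted at the origin on the work surface. World frame = base frame: x ahead of the robot, y to its left, z up, the work surface at z = 0. Lengths are in m, angles in degrees, forces in N, time in s.
With the tool pointing down it reaches from about 0.35 to 0.875 m from the base axis. Payload 4.2 kg.
Tool frame: the origin (TCP) lies midway between the tips of the shut fingers; the grasp point (between the pads) lies r.pinch_z behind it (r.pinch_z is the distance from the TCP to the grasp point, in m); z points along the fingers, y is the direction in which the jaws open and shut (so a half turn about z gives the same grasp; the last joint's range is limited). The gripper opens to 87 mm and grips with 3 to 60 N. Pads are 19 mm wide; open, the fingers measure 117 mm over their backs; the gripper's body (75 mm by 190 mm) begins 51 mm behind the grasp point.
Start: joints at [-58.522, 22.042, 0.453, 0, -68.411, -14.817], TCP at [0.179, -0.599, 0.223] pointing down, gripper open.
Joint ranges: [-179.83, 179.83], [-69.29, 118.12], [-61.27, 80.66], [-181.25, 117.63], [-171.15, -9.14], [-177.46, 177.46]. Speed limits (degrees/s): [159.86, 159.86, 180, 180, 180, 180].

### API

Orientations are given as a 3x3 rotation matrix whose columns are the frame's x, y, z axes.
In Python, from station import r gives the robot as it stands. The module is installed in compiled form; this text tells all that it offers.
- The arm moves only by the tool play_rows, never from a script. Its argument "deltas" is a list of rows, each a list of 7 numbers: the shift along the tool's x, y, z in units of 25 mm (1.0 is 25 mm), then the turn, a rotation vector about the tool's x, y, z in units of 5 degrees (1.0 is 5 degrees), then the finger opening in mm, from 0 to 87. In form: [[tx, ty, tz, wx, wy, wz, fingers], ...]. A call has 1 to 12 rows; each row is the pose to reach, as a shift and turn from the pose commanded when the call began, along the tool's axes at that moment; what a row does not reach only later rows make up. A row lasts 1/10 s, in which the tool goes at most 50 mm and 8.59 degrees, less where a joint would pass 70% of its speed; a pose out of reach is approached as far as the arm can. A call with a gripper value outside its range is refused whole. The fingers move at their own pace and stop on an object; the grip force is fixed at half the most. Time passes only in rows, so rows that repeat a pose let the fingers close. It gives the time, the measured TCP pose, the force and the opening at its end, in the units of the state.
- r.sense(): the state, without advancing time (a new reading comes with each control period).
- r.capture(name): name is "scene" or "side" or "wrist"; returns a dict with "pixels" (480x640x3 uint8, red, green, blue), "camera_matrix" (3x3 intrinsics, pixels), "k1" (the pictures are not rectified: a ray, as slopes to the right and down, at radius r is drawn at 1 + k1 r^2 times it, then the intrinsics apply), "R" (3x3) and "t" (3): a world point X has camera coordinates R X + t; the wrist camera has in their place "T_tool_cam" (4x4, takes a point from camera to tool coordinates, whose origin is the TCP and whose axes are the flange's). Camera axes: x right, y down, z forward; pixel columns grow to the right and rows downward; lengths in m; the calibration is good to about 2 mm. A picture is of the moment at which its call begins: read the wrist's pose just before it. There is no depth.
- r.finish_job(): hands the job in, once; it reports no verdict.
Trained networks look in the newest picture that a camera, given by its name, has taken for a name from the list of things; names that differ only in an ending like _2 or _b are one class to them, and where a whole thing is asked for, a point or a joint stands for the part that bears it (a point fixed in the world has none). Each returns a list of dicts, best first, with "score" (0 to 1); they miss things now and then, are a little off and sometimes report something else, mostly with a low value. They report only what shows in the picture. A call takes as long as a camera call.
- r.spot_in(camera, target): "centre" ([x, y, z] in m, in world coordinates, good to about 4 mm: the middle of the surface that is visible of it).
- r.cut_out(camera, target): "region" (480x640 bool, what is visible of it).
The state is a dict: "time_s": time; "joints": joint angles; "joint_velocities": joint speeds; "effort": joint torques, N m; "tcp_pos": TCP position; "ee_rot": TCP orientation; "wrist_force": force on the tool from outside, world axes, zero at the start; "moment": the same for the moment, N m; "gripper_width": opening from 0.0 (shut) to 1.0 (fully open).
Only numpy, scipy, OpenCV 4.12 (cv2) and the standard library are available. Lean on these libraries where they do the work, as an engineer would, in place of code of your own. Each camera call takes 0.05 s, during which the arm holds its last target.

### The job

Without lifting it, slide the lidded glue pot sideways off the mark in front of the sprung fence to the middle of the empty round mark, keep it upright and let go of it. Then take the drawer front to the fence, lying flat, long edge square to the fence bar and centred along it, and press it in gently with a steady 10 newtons or so (the bar's face is then level with the fronts of the two fixed cheeks at its ends; never press the springs anywhere near their stop). Finish the program while you are still holding it pressed like that, so that I can pin it, and leave everything else where it is.

Things in the scene. Friction and masses are not known exactly. Their poses are not given: they have to be found in the camera images.
- pot_mid (a point): centre of the glue pot's  upright aluminium cylinder 64 mm across, 50 mm tall, about 0.45 kg, with a thin steel lid fixed on it (65 mm across) and a wooden lid knob 18 mm across whose top is 71 mm above the bench; this point is 25 mm above its underside. z is up. It starts on the mark in front of the fence.
- spot: the empty mark: flat round disc flush with the bench, dark rim 90 mm across with a cork-coloured middle 72 mm across; origin at its centre, at bench height. It lies to the left or the right of the fence. (A like mark, under the pot at the start, belongs to the fence and is centred 66 mm in front of the bar's face.)
- pull (a point): pull of the drawer front, 36 mm above the bench at its middle. The drawer front is a flat wooden board lying down, 80 (x) by 150 (y) by 18 mm thick, about 0.45 kg, with a wooden bar pull on the middle of its top: 14 mm wide (x), 70 mm long (y), from 18 to 50 mm above the bench. Its long edges are 40 mm to either side (x) of this point; either may go against the bar.
- fence: the fixed sprung fence: wooden rail 230 mm long, 38 mm high; aluminium bar before it; a fixed wooden cheek 18 mm wide, 34 mm high at each end of the bar. x points into the fence (press this way), y along the bar. Origin at bench height under the middle of the bar's face at rest. Cheek fronts at x = 10 mm, inner sides at y = +-97 mm; rail back at x = 58 mm, then a 10 mm high foot to x = 107 mm.
- bar_face (a point): middle of the front face of the aluminium fence bar (moves with the bar): bar 184 mm long (along the fence's y), from 2 to 33 mm above the bench; this point is 17.5 mm above the bench.
- bar (a joint): how far the fence bar is pushed in, in m: 0 at rest, 0.010 when its face is level with the cheeks' front faces, 0.020 at its stop. Its springs push back with 1000 N per m (10 N at 0.010).
- jar: bystander: white jar with steel lid, 60 mm across, 75 mm tall, on the other side of the fence from the empty mark; origin under its centre
- tape: bystander: roll of paper tape lying flat, 90 mm across, 24 mm high; origin under its centre
- offcut: bystander: wooden block 50 (x) by 80 (y) by 28 mm high; origin under its centre
- brush: bystander: small brush lying on the bench, along its own x; origin under its middle
- roller: bystander: small hand roller with a rubber drum and wooden handle, about 170 mm long along its own x, under 35 mm high; origin on the bench near its middle
- weight: bystander: dark steel cylinder weight 60 mm across, 40 mm high; origin under its centre

How it is judged (in metres and radians):
On the way, in this order (a step that is already met when the one before it is completed fails the run):
1. the glue pot stands on the empty mark, let go (horizontal distance between pot_mid and spot below 0.015 m and height (world z) of pot_mid below 0.029 m and angle between pot_mid's own z axis and vertical below 0.08 rad and contact force between pot and the fingers below 0.05 N and contact force between pot and the arm below 0.05 N), for 0.2 s.
2. the drawer front is pressed squarely against the bar within the force band (contact force between front and bar between 6 and 14 N and value of joint bar between 0.006 and 0.014 m and angle between the x axis of pull and the x axis of fence, either way round below 0.05 rad and y of pull in the frame of fence between -0.012 and 0.012 m and height (world z) of pull below 0.041 m and angle between pull's own z axis and vertical below 0.06 rad and (contact force between front and the fingers above 2 N or contact force between front and the arm above 2 N)), for 0.3 s.
At the end, for the whole second after the job is handed in: The robot still holds the drawer front flat on the bench, square to the fence within 0.05 rad and centred on the bar within 12 mm, pressing the bar with 6 to 14 N (bar pushed in 6 to 14 mm), steadily; the pot stands upright, untouched, within 15 mm of the centre of the mark (all of step 1 and all of step 2 and linear speed of each of front, pot below 0.01 m/s); the arm keeps its last pose, push and grip.
It fails at once if the glue pot is lifted off the bench (more than 8 mm) or tipped (height (world z) of pot_mid above 0.033 m or angle between pot_mid's own z axis and vertical above 0.25 rad).
It fails at once if the fence springs are pressed nearly to their stop (value of joint bar above 0.0185 m).
It fails at once if a bystander is moved (distance of any of jar, tape, offcut, brush, roller, weight from where it was at the start of the episode above 0.02 m).
It also fails if it takes over 64 s, if anything falls off the work surface, if the arm or the gripper's body presses on something with over 40 N, if the wrist force passes 120 N, or if a joint passes its speed limit or range.

## Working session

There is one attempt and no reset: what is moved stays moved. The work goes in short steps, Python scripts to look and compute and a tool call to move; the robot and the scene stay as the last step left them, time stands still between calls to the robot, and variables do not carry over. Pictures are saved under pics/ and viewed, and the job is handed in when it is done.

Besides the shell and the picture viewer there is one more tool, called by a JSON object that holds its "fn" and its "kwargs". play_rows: Moves the arm, as the interface text tells. Its arguments: {"type":"object","properties":{"deltas":{"type":"array","items":{"type":"array","items":{"type":"number"}}}},"required":["deltas"]}

```bash
mkdir -p pics; python3 - <<'E'
from station import r
import cv2
s=r.sense()
for k,v in s.items(): print(k,v)
print(r.pinch_z)
for c in ["scene","side","wrist"]:
    d=r.capture(c); cv2.imwrite(f"pics/{c}0.png",d["pixels"][:,:,::-1])
    print(c,{k:v for k,v in d.items() if k!="pixels"})
    for n in ["pot_mid","spot","pull","fence","bar_face","jar","tape","offcut","brush","roller","weight"]:
        print(n,[(round(x["score"],2),[round(float(q),4) for q in x["centre"]]) for x in r.spot_in(c,n)[:2]])
E
```

```text
time_s 0.0
joints [-5.85207228e+01  2.20912229e+01  3.79600067e-01 -2.75390688e-02
 -6.84107833e+01 -1.48160189e+01]
joint_velocities [ 0.1012014   0.06842962 -0.03914314 -0.03066249  0.04058122 -0.00191405]
effort [-7.36611146e-04 -3.90665781e+01  1.87407857e+01  4.21998516e+00
  1.10874287e-02 -2.28088898e-04]
tcp_pos [ 0.17905077 -0.59817813  0.22145727]
ee_rot [[-9.58057364e-01 -2.86575554e-01 -7.34426450e-04]
 [-2.86576472e-01  9.58055166e-01  2.05532064e-03]
 [ 1.14616404e-04  2.17958441e-03 -9.99997618e-01]]
wrist_force [ 1.00146372  0.43205506 -0.28647899]
moment [-0.02939996 -0.04140647 -0.02281723]
gripper_width 0.9988642198787391
0.0187
scene {'camera_matrix': array([[506.26583869,   0.        , 316.29560831],
       [  0.        , 506.26583869, 242.87366785],
       [  0.        ,   0.        ,   1.        ]]), 'k1': 0.00043969586060669874, 'R': array([[ 0.44223542,  0.89660661,  0.02290042],
       [ 0.51250894, -0.23166751, -0.82684022],
       [-0.73604513,  0.3773947 , -0.56197047]]), 't': array([-0.23303979, -0.22790804,  1.66180077])}
pot_mid [(0.79, [0.6496, -0.035
[... 1595 characters left out ...]
)]
wrist {'camera_matrix': array([[420.37011523,   0.        , 323.63109565],
       [  0.        , 420.37011523, 238.35805369],
       [  0.        ,   0.        ,   1.        ]]), 'k1': -0.01934099954285093, 'T_tool_cam': array([[ 5.94780813e-04, -9.53965930e-01, -2.99914405e-01,
         8.33011428e-02],
       [ 9.99999738e-01,  6.91199073e-04, -2.15393819e-04,
        -4.84314313e-04],
       [ 4.12778924e-04, -2.99914199e-01,  9.53966091e-01,
        -1.61437905e-01],
       [ 0.00000000e+00,  0.00000000e+00,  0.00000000e+00,
         1.00000000e+00]])}
pot_mid []
spot []
pull []
fence []
bar_face []
jar []
tape []
offcut []
brush []
roller [(0.58, [0.3432, -0.4212, 0.0259])]
weight []
```

View pics/scene0.png

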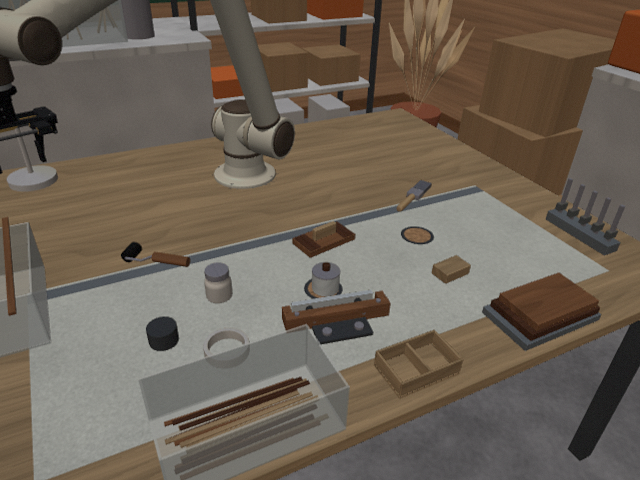

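View pics/side0.png

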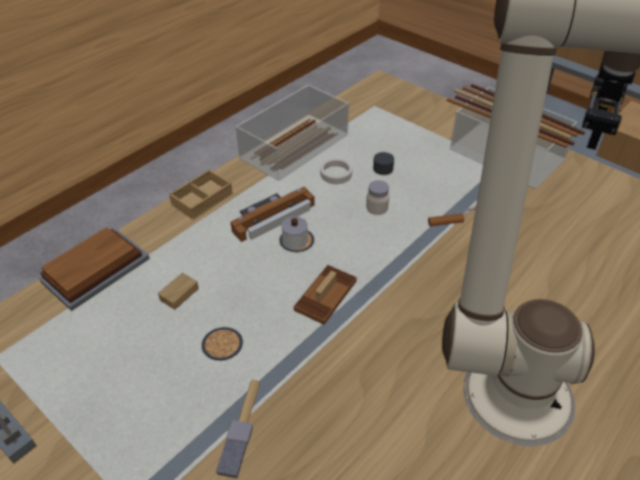

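The scene view shows the pot at (325,280) before the fence, the empty mark at (417,235) to the left, and the board at (323,238). I'm setting up a planner and moving to a view from above.

```bash
cat > h.py <<'E'
import numpy as np, json, os, cv2
from scipy.spatial.transform import Rotation as Ro
def Rdown(h):  # heading of tool x (deg), tool z down
    c,s=np.cos(np.radians(h)),np.sin(np.radians(h))
    return np.array([[c,s,0],[s,-c,0],[0,0,-1.]])
F='cmd.json'
def get():
    if os.path.exists(F):
        d=json.load(open(F)); return np.array(d['p']),np.array(d['R'])
    j=-58.522-14.817-90
    return np.array([.179,-.599,.223]),Rdown(j)
def put(p,R): json.dump(dict(p=list(p),R=np.array(R).tolist()),open(F,'w'))
def plan(p,h):
    p0,R0=get(); t=R0.T@(np.array(p)-p0)/.025
    w=Ro.from_matrix(R0.T@Rdown(h)).as_rotvec(degrees=True)/5
    print('delta',np.round(np.r_[t,w],3))
def did(row):   # final row executed
    p0,R0=get(); row=np.array(row)
    put(p0+R0@row[:3]*.025,R0@Ro.from_rotvec(row[3:6]*5,degrees=True).as_matrix())
    print('cmd',*map(lambda a:np.round(a,4),get()))
def cam(d,s=None):
    if 'R' in d: return d['R'],d['t']
    T=d['T_tool_cam']; W=np.eye(4); W[:3,:3]=s['ee_rot']; W[:3,3]=s['tcp_pos']
    M=np.linalg.inv(W@T); return M[:3,:3],M[:3,3]
def ray(d,uv,s=None):
    R,t=cam(d,s); K=d['camera_matrix']
    uv=np.atleast_2d(uv).astype(float)
    x=(uv-K[:2,2])/np.array([K[0,0],K[1,1]]); u=x.copy()
    for _ in range(10): u=x/(1+d['k1']*(u**2).sum(1,keepdims=True))
    v=np.c_[u,np.ones(len(u))]@R   # R^T v
    return -R.T@t, v
def onz(d,uv,z,s=None):
    c,v=ray(d,uv,s); k=(z-c[2])/v[:,2]; return c+v*k[:,None]
def proj(d,X,s=None):
    R,t=cam(d,s); K=d['camera_matrix']; c=np.atleast_2d(X)@R.T+t; u=c[:,:2]/c[:,2:]
    u=u*(1+d['k1']*(u**2).sum(1,keepdims=True)); return u*[K[0,0],K[1,1]]+K[:2,2]
E
python3 - <<'E'
from h import *
plan([.5,.08,.40],180)
E
```

```text
delta [-20.088  22.338  -7.08    0.      0.      3.332]
```

{"fn": "play_rows", "kwargs": {"deltas": [[-1,1,-5,0,0,0.3,87],[-20,22.4,-7,0,0,3.33,87],[-20,22.4,-7,0,0,3.33,87],[-20,22.4,-7,0,0,3.33,87],[-20,22.4,-7,0,0,3.33,87],[-20,22.4,-7,0,0,3.33,87],[-20,22.4,-7,0,0,3.33,87],[-20,22.4,-7,0,0,3.33,87],[-20,22.4,-7,0,0,3.33,87],[-20,22.4,-7,0,0,3.33,87],[-20,22.4,-7,0,0,3.33,87],[-20,22.4,-7,0,0,3.33,87]]}}

```text
time_s: 3.0
tcp_pos: [0.4149, -0.0945, 0.3648]
ee_rot: [[-1.0, -0.001, 0.002], [-0.001, 1.0, 0.0], [-0.002, 0.0, -1.0]]
wrist_force: [1.4, -0.1, 0.6]
gripper_width: 1.002
```

{"fn": "play_rows", "kwargs": {"deltas": [[-3.4,7,-1.4,0,0,0,87],[-3.4,7,-1.4,0,0,0,87],[-3.4,7,-1.4,0,0,0,87],[-3.4,7,-1.4,0,0,0,87],[-3.4,7,-1.4,0,0,0,87],[-3.4,7,-1.4,0,0,0,87],[-3.4,7,-1.4,0,0,0,87]]}}

```text
time_s: 3.7
tcp_pos: [0.4992, 0.0779, 0.3988]
ee_rot: [[-1.0, 0.0, -0.0], [0.0, 1.0, -0.0], [0.0, -0.0, -1.0]]
wrist_force: [-0.3, -1.3, -0.4]
gripper_width: 0.998
```

```bash
python3 - <<'E'
from station import r
from h import *
import pickle
s=r.sense(); d=r.capture("wrist"); pickle.dump((s,d),open("w1.pkl","wb"))
cv2.imwrite("pics/w1.png",d["pixels"][:,:,::-1]); print(s['tcp_pos'],s['ee_rot'],s['joints'],s['joint_velocities'])
E
```

```text
[0.49924408 0.07787951 0.3988205 ] [[-9.99999924e-01  2.80796336e-04 -2.69420130e-04]
 [ 2.80868863e-04  9.99999924e-01 -2.69198602e-04]
 [ 2.69344520e-04 -2.69274253e-04 -9.99999927e-01]] [ 2.73074611e+01  5.89299944e+00  3.54907214e+00  6.62871639e-03
 -8.76768650e+01 -1.17323821e+02] [-0.83473713 -0.73624021 -0.2703585  -0.04574633  0.0276787  -0.0839711 ]
```

View pics/w1.png

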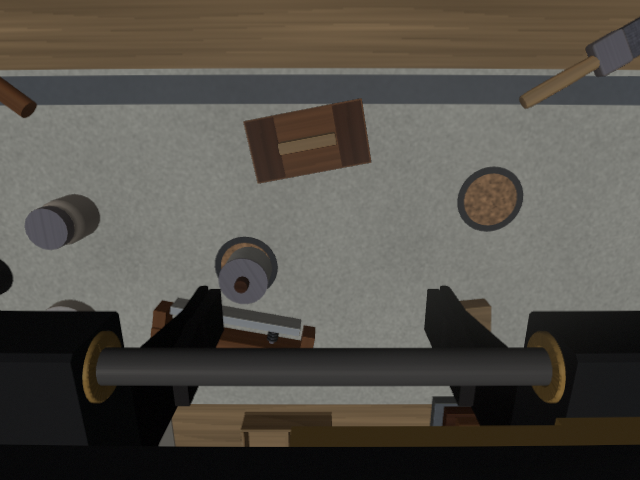

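The wrist view shows the board with corners near (245,122),(361,99),(371,162),(258,183), the empty mark at (490,199), the pot lid at (243,277), and the bar from (170,303) to (301,323). I'm zooming in for exact positions.

```bash
python3 - <<'E'
from h import *
import pickle
s,d=pickle.load(open("w1.pkl","rb")); im=d['pixels'][:,:,::-1]
a=cv2.resize(im[225:355,145:330],None,fx=4,fy=4,interpolation=cv2.INTER_CUBIC); cv2.imwrite("pics/z1.png",a)
g=cv2.cvtColor(im,cv2.COLOR_BGR2GRAY)
def blob(mask,box):
    x0,y0,x1,y1=box; m=np.zeros_like(mask); m[y0:y1,x0:x1]=mask[y0:y1,x0:x1]
    cs,_=cv2.findContours(m,cv2.RETR_EXTERNAL,cv2.CHAIN_APPROX_NONE); return max(cs,key=cv2.contourArea)
hsv=cv2.cvtColor(im,cv2.COLOR_BGR2HSV)
# mark rim (outer)
m=(g<75).astype(np.uint8)*255
bg=np.median(im[120:300,380:450].reshape(-1,3),axis=0); print(bg)
m=((np.abs(im.astype(int)-bg).sum(2)>75)).astype(np.uint8)*255
c=blob(m,(440,150,540,245)); e=cv2.fitEllipse(c); print('spot',e, onz(d,[e[0]],0,s))
P=onz(d,c[:,0,:],0,s); (cc,rr)=cv2.minEnclosingCircle(P[:,:2].astype(np.float32)); print(cc,rr, P[:,:2].mean(0))
c=blob(m,(225,85,390,200)); P=onz(d,c[:,0,:],0.018,s)[:,:2]
b=cv2.minAreaRect((P*1000).astype(np.float32)); print('board',b)
# pull
cv2.imwrite("pics/z2.png",cv2.resize(im[85:200,230:385],None,fx=4,fy=4,interpolation=cv2.INTER_CUBIC))
E
```

```text
[119. 125. 124.]
spot ((489.76544189453125, 198.6102752685547), (61.0888786315918, 68.46379089355469), 50.07596206665039) [[0.53538967 0.30309474 0.        ]]
(0.5364460945129395, 0.3032473921775818) 0.04533521831035614 [0.53581173 0.30330624]
board ((451.06378173828125, 56.485374450683594), (201.91517639160156, 120.24327850341797), 89.98587036132812)
```

View pics/z1.png

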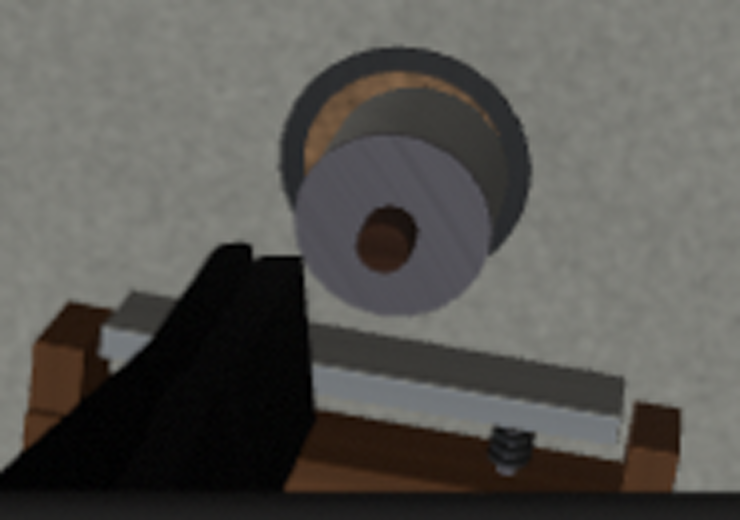

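View pics/z2.png

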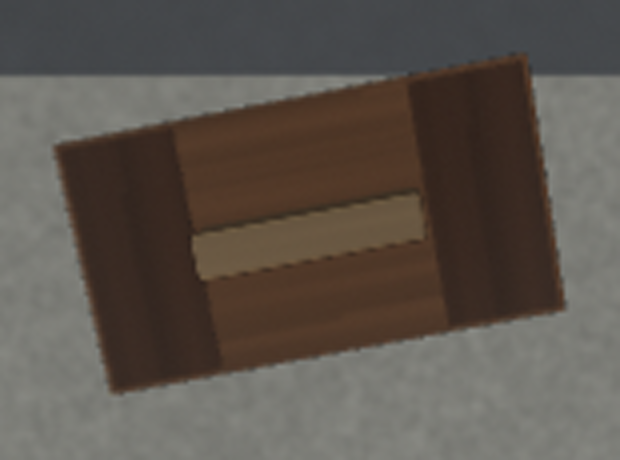

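```bash
python3 - <<'E'
from h import *
import pickle
s,d=pickle.load(open("w1.pkl","rb"))
def Z(p,o): return np.array(p)/4.+np.array(o)
o1=(145,225);o2=(230,85)
def rep(n,P):
    v=P[1]-P[0]; print(n,np.round(P[:,:2],4).tolist(),'mid',np.round(P[:2].mean(0),4),'len',round(np.linalg.norm(v),4),'hdg',round(np.degrees(np.arctan2(v[1],v[0])),2))
rep('bar33',onz(d,Z([(103,328),(620,414)],o1),.033,s))
rep('bar2',onz(d,Z([(130,291),(624,378)],o1),.002,s))
B=onz(d,Z([(55,145),(525,55),(565,308),(113,392)],o2),.018,s)
rep('b far',B); rep('b near',B[[3,2]]); rep('side',B[[0,3]]); print(B.mean(0))
Q=onz(d,Z([(192,235),(415,192),(423,240),(200,279)],o2),.050,s); rep('pull',Q); rep('pull2',Q[[3,2]]); print(Q.mean(0))
# lid & mark circles
print('lid',onz(d,Z([(393,225)],o1),.0505,s),'edges',onz(d,Z([(295,225),(491,225),(393,134),(393,316)],o1),.0505,s).round(4).tolist())
print('knob',onz(d,Z([(384,245)],o1),.071,s))
print('mark',onz(d,Z([(281,150),(530,165),(400,46)],o1),0,s).round(4).tolist())
E
```

```text
bar33 [[0.682, -0.1355], [0.7152, 0.0438]] mid [ 0.6986 -0.0459  0.033 ] len 0.1823 hdg 79.51
bar2 [[0.6826, -0.1365], [0.7177, 0.0435]] mid [ 0.7002 -0.0465  0.002 ] len 0.1834 hdg 78.97
b far [[0.4336, -0.0225], [0.407, 0.1232], [0.484, 0.138], [0.5112, -0.0079]] mid [0.4203 0.0503 0.018 ] len 0.1481 hdg 100.37
b near [[0.5112, -0.0079], [0.484, 0.138]] mid [0.4976 0.065  0.018 ] len 0.1484 hdg 100.53
side [[0.4336, -0.0225], [0.5112, -0.0079]] mid [ 0.4724 -0.0152  0.018 ] len 0.0789 hdg 10.66
[0.45895476 0.05767638 0.018     ]
pull [[0.4585, 0.0228], [0.4461, 0.089], [0.46, 0.0915], [0.4715, 0.0247]] mid [0.4523 0.0559 0.05  ] len 0.0674 hdg 100.65
pull2 [[0.4715, 0.0247], [0.46, 0.0915]] mid [0.4657 0.0581 0.05  ] len 0.0677 hdg 99.76
[0.45900609 0.056987   0.05      ]
lid [[ 0.63548337 -0.02857561  0.0505    ]] edges [[0.6355, -0.0609, 0.0505], [0.6354, 0.0037, 0.0505], [0.6036, -0.0267, 0.0505], [0.6685, -0.0305, 0.0505]]
knob [[ 0.63352973 -0.0275687   0.071     ]]
mark [[0.6283, -0.0774, 0.0], [0.634, 0.0112, 0.0], [0.5895, -0.0327, 0.0]]
```

```bash
python3 - <<'E'
from h import *
put([.4992,.0779,.3988],Rdown(180))
plan([.635,-.0295,.13],169.2)
E
```

```text
delta [-5.432 -4.296 10.752  0.     0.     2.16 ]
```

{"fn": "play_rows", "kwargs": {"deltas": [[-5.43,-4.3,8,0,0,2.16,87],[-5.43,-4.3,8,0,0,2.16,87],[-5.43,-4.3,8,0,0,2.16,87],[-5.43,-4.3,8,0,0,2.16,87],[-5.43,-4.3,10.75,0,0,2.16,87],[-5.43,-4.3,10.75,0,0,2.16,87],[-5.43,-4.3,10.75,0,0,2.16,87],[-5.43,-4.3,10.75,0,0,2.16,87],[-5.43,-4.3,10.75,0,0,2.16,87],[-5.43,-4.3,10.75,0,0,2.16,87],[-5.43,-4.3,10.75,0,0,2.16,87],[-5.43,-4.3,10.75,0,0,2.16,87]]}}

```text
time_s: 4.95
tcp_pos: [0.6359, -0.0285, 0.1321]
ee_rot: [[-0.982, 0.187, 0.003], [0.187, 0.982, 0.001], [-0.003, 0.001, -1.0]]
wrist_force: [0.6, -0.1, 0.4]
gripper_width: 0.996
```

```bash
python3 - <<'E'
from station import r
from h import *
did([-5.43, -4.3, 10.75, 0, 0, 2.16])
s=r.sense(); print(s['tcp_pos'],s['ee_rot'].round(4) if hasattr(s['ee_rot'],'round') else s['ee_rot'])
d=r.capture("wrist")
im=d['pixels'][:,:,::-1].copy()
th=np.linspace(0,2*np.pi,100)
for rad,z,cx,cy,col in [(.0325,.0505,.635,-.0295,(0,255,0)),(.032,0,.635,-.0295,(0,0,255)),(.045,0,.6346,-.0338,(255,0,0))]:
    P=np.c_[cx+rad*np.cos(th),cy+rad*np.sin(th),0*th+z]; cv2.polylines(im,[proj(d,P,s).astype(int)],True,col,1)
cv2.imwrite("pics/w2.png",im)
plan([.635,-.0295,.0113],169.2)
E
```

```text
cmd [ 0.6349 -0.0296  0.13  ] [[-0.9823  0.1874  0.    ]
 [ 0.1874  0.9823  0.    ]
 [ 0.      0.     -1.    ]]
[ 0.63594784 -0.02846992  0.13205772] [[-9.824e-01  1.866e-01  3.200e-03]
 [ 1.867e-01  9.824e-01  6.000e-04]
 [-3.000e-03  1.200e-03 -1.000e+00]]
delta [-1.00e-03  4.00e-03  4.75e+00  0.00e+00  0.00e+00  0.00e+00]
```

View pics/w2.png

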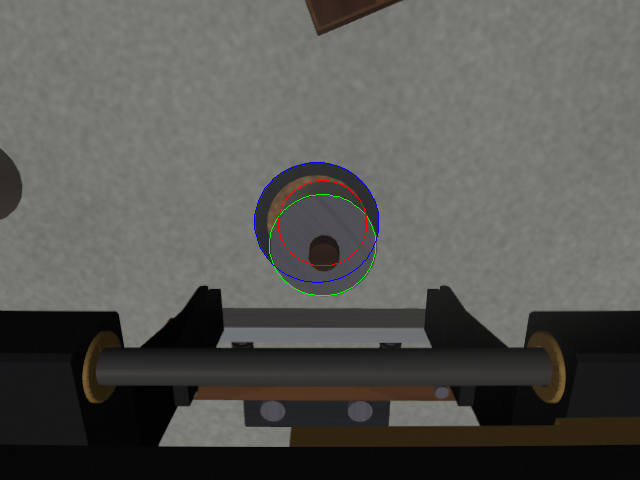

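The overlays match the pot (lid circle around (323,245)), so I'm descending.

{"fn": "play_rows", "kwargs": {"deltas": [[0,0,1.2,0,0,0,87],[0,0,2.4,0,0,0,87],[0,0,3.4,0,0,0,87],[0,0,4.1,0,0,0,87],[0,0,4.6,0,0,0,87],[0,0,4.7,0,0,0,87],[0,0,4.7,0,0,0,87],[0,0,4.7,0,0,0,87],[0,0,4.7,0,0,0,87]]}}

```text
time_s: 5.9
tcp_pos: [0.6363, -0.0288, 0.0138]
ee_rot: [[-0.982, 0.187, 0.002], [0.187, 0.982, 0.0], [-0.002, 0.001, -1.0]]
wrist_force: [0.7, 0.6, 0.8]
gripper_width: 0.998
```

{"fn": "play_rows", "kwargs": {"deltas": [[0,0,0,0,0,0,75],[0,0,0,0,0,0,70],[0,0,0,0,0,0,66],[0,0,0,0,0,0,62],[0,0,0,0,0,0,58],[0,0,0,0,0,0,58],[0,0,0,0,0,0,58],[0,0,0,0,0,0,58]]}}

```text
time_s: 6.7
tcp_pos: [0.6356, -0.0287, 0.0126]
ee_rot: [[-0.982, 0.187, 0.0], [0.187, 0.982, 0.0], [-0.0, 0.0, -1.0]]
wrist_force: [-0.4, 1.4, 1.0]
gripper_width: 0.728
```

```bash
python3 - <<'E'
from station import r
from h import *
did([0,0,4.7,0,0,0])
plan([.5355,.303,get()[0][2]],169.2)
E
```

```text
cmd [ 0.6349 -0.0296  0.0125] [[-0.9823  0.1874  0.    ]
 [ 0.1874  0.9823  0.    ]
 [ 0.      0.     -1.    ]]
delta [ 6.4   12.323  0.     0.     0.     0.   ]
```

{"fn": "play_rows", "kwargs": {"deltas": [[0.1,0.2,0,0,0,0,58],[0.3,0.6,0,0,0,0,58],[0.6,1.15,0,0,0,0,58],[0.9,1.73,0,0,0,0,58],[1.2,2.31,0,0,0,0,58],[1.5,2.89,0,0,0,0,58],[1.8,3.47,0,0,0,0,58],[2.1,4.04,0,0,0,0,58],[2.4,4.62,0,0,0,0,58],[2.7,5.2,0,0,0,0,58],[3.0,5.78,0,0,0,0,58],[3.2,6.16,0,0,0,0,58]]}}

```text
time_s: 7.9
tcp_pos: [0.5852, 0.1389, 0.0126]
ee_rot: [[-0.982, 0.186, -0.0], [0.186, 0.982, -0.0], [0.0, -0.0, -1.0]]
wrist_force: [0.5, -3.1, 0.6]
gripper_width: 0.722
```

{"fn": "play_rows", "kwargs": {"deltas": [[0.3,0.58,0,0,0,0,58],[0.6,1.15,0,0,0,0,58],[0.9,1.73,0,0,0,0,58],[1.2,2.31,0,0,0,0,58],[1.5,2.89,0,0,0,0,58],[1.8,3.47,0,0,0,0,58],[2.1,4.04,0,0,0,0,58],[2.4,4.62,0,0,0,0,58],[2.7,5.2,0,0,0,0,58],[3.0,5.78,0,0,0,0,58],[3.2,6.16,0,0,0,0,58],[3.2,6.16,0,0,0,0,58]]}}

```text
time_s: 9.1
tcp_pos: [0.5354, 0.3064, 0.0126]
ee_rot: [[-0.983, 0.186, 0.001], [0.186, 0.983, 0.002], [-0.0, 0.002, -1.0]]
wrist_force: [-2.3, 2.8, 2.6]
gripper_width: 0.726
```

```bash
python3 - <<'E'
from station import r
from h import *
did([6.4,12.32,0,0,0,0])
s=r.sense(); d=r.capture("wrist"); print(s['tcp_pos'])
im=d['pixels'][:,:,::-1].copy()
th=np.linspace(0,2*np.pi,100)
for rad,z,cx,cy,col in [(.0325,.0505,s['tcp_pos'][0],s['tcp_pos'][1],(0,255,0)),(.045,0,.5358,.3032,(255,0,0))]:
    P=np.c_[cx+rad*np.cos(th),cy+rad*np.sin(th),0*th+z]; cv2.polylines(im,[proj(d,P,s).astype(int)],True,col,1)
cv2.imwrite("pics/w3.png",im)
E
```

```text
cmd [0.5355 0.3029 0.0125] [[-0.9823  0.1874  0.    ]
 [ 0.1874  0.9823  0.    ]
 [ 0.      0.     -1.    ]]
[0.53541922 0.30637644 0.01264354]
```

View pics/w3.png

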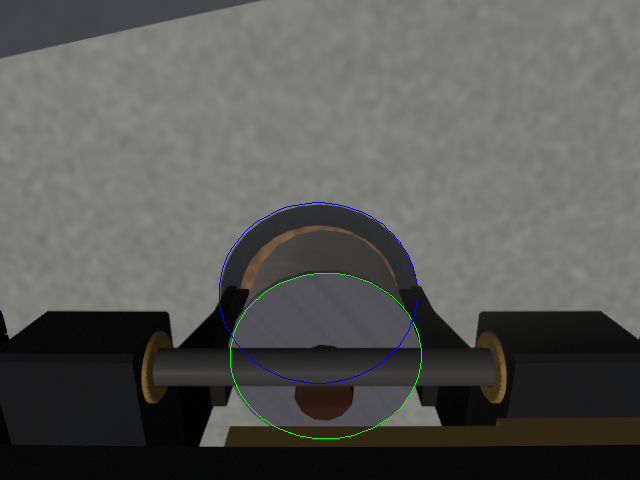

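The pot sits inside the mark (rim circle at (318,293) matches the picture). Next I release it and rise.

{"fn": "play_rows", "kwargs": {"deltas": [[0,0,0,0,0,0,62],[0,0,0,0,0,0,64],[0,0,0,0,0,0,68],[0,0,0,0,0,0,75],[0,0,0,0,0,0,84],[0,0,0,0,0,0,86],[0,0,0,0,0,0,86],[0,0,-0.5,0,0,0,86],[0,0,-1.5,0,0,0,86],[0,0,-3,0,0,0,86],[0,0,-5,0,0,0,86],[0,0,-6,0,0,0,86]]}}

```text
time_s: 10.35
tcp_pos: [0.5377, 0.3046, 0.1686]
ee_rot: [[-0.982, 0.186, 0.007], [0.186, 0.982, 0.004], [-0.006, 0.006, -1.0]]
wrist_force: [0.4, -0.2, 0.0]
gripper_width: 0.988
```

```bash
python3 - <<'E'
from station import r
from h import *
did([0,0,-6,0,0,0])
s=r.sense(); d=r.capture("wrist"); print(s['tcp_pos'])
im=d['pixels'][:,:,::-1].copy()
th=np.linspace(0,2*np.pi,100)
for rad,z,cx,cy,col in [(.0325,.0505,.5358,.3032,(0,255,0)),(.045,0,.5358,.3032,(255,0,0))]:
    P=np.c_[cx+rad*np.cos(th),cy+rad*np.sin(th),0*th+z]; cv2.polylines(im,[proj(d,P,s).astype(int)],True,col,1)
cv2.imwrite("pics/w4.png",im)
plan([.4575,.0575,.16],-79.5)
E
```

```text
cmd [0.5355 0.3029 0.1626] [[-0.9823  0.1874  0.    ]
 [ 0.1874  0.9823  0.    ]
 [ 0.      0.     -1.    ]]
[0.53769102 0.30463307 0.16856512]
delta [  1.225 -10.228   0.102  -0.     -0.    -22.26 ]
```

View pics/w4.png

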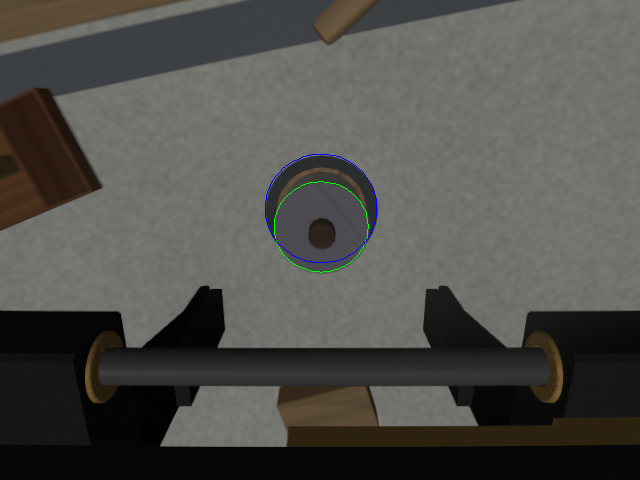

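{"fn": "play_rows", "kwargs": {"deltas": [[0.6,-5,0,0,0,-11,86],[0.6,-5,0,0,0,-11,86],[0.6,-5,0,0,0,-11,86],[0.6,-5,0,0,0,-11,86],[0.6,-5,0,0,0,-11,86],[0.6,-5,0,0,0,-11,86],[0.6,-5,0,0,0,-11,86],[0.6,-5,0,0,0,-11,86]]}}

```text
time_s: 11.2
tcp_pos: [0.4978, 0.1835, 0.1632]
ee_rot: [[-0.717, -0.697, 0.001], [-0.697, 0.717, 0.0], [-0.001, -0.0, -1.0]]
wrist_force: [-0.8, -0.1, -0.6]
gripper_width: 0.987
```

```bash
python3 - <<'E'
from station import r
from h import *
did([.6,-5,0,0,0,-11])
print(r.sense()['tcp_pos'])
plan([.4585,.0573,.16],-79.5)
E
```

```text
cmd [0.4973 0.183  0.1626] [[-0.7169 -0.6972  0.    ]
 [-0.6972  0.7169  0.    ]
 [ 0.      0.     -1.    ]]
[0.49776859 0.18352062 0.16323414]
delta [  4.618  -2.52    0.102   0.      0.    -11.26 ]
```

{"fn": "play_rows", "kwargs": {"deltas": [[4.6,-2.5,0.1,0,0,-11.25,60],[4.6,-2.5,0.1,0,0,-11.25,60],[4.6,-2.5,0.1,0,0,-11.25,60],[4.6,-2.5,0.1,0,0,-11.25,60],[4.6,-2.5,0.1,0,0,-11.25,60],[4.6,-2.5,0.1,0,0,-11.25,60],[4.6,-2.5,0.1,0,0,-11.25,60],[4.6,-2.5,0.1,0,0,-11.25,60],[4.6,-2.5,0.1,0,0,-11.25,60]]}}

```text
time_s: 12.1
tcp_pos: [0.459, 0.0587, 0.1603]
ee_rot: [[0.179, -0.984, 0.0], [-0.984, -0.179, 0.0], [-0.0, -0.0, -1.0]]
wrist_force: [-0.4, -0.3, -0.9]
gripper_width: 0.688
```

```bash
python3 - <<'E'
from station import r
from h import *
did([4.6,-2.5,.1,0,0,-11.25])
s=r.sense(); d=r.capture("wrist"); print(s['tcp_pos'],np.round(s['ee_rot'],3),s['joints'])
im=d['pixels'][:,:,::-1].copy()
def rect(c,a,lx,ly,z,col):
    a=np.radians(a); ux=np.array([np.cos(a),np.sin(a)]); uy=np.array([-ux[1],ux[0]])
    P=[np.r_[np.array(c)+sx*lx*ux+sy*ly*uy,z] for sx,sy in [(-.5,-.5),(.5,-.5),(.5,.5),(-.5,.5)]]
    cv2.polylines(im,[proj(d,P,s).round().astype(int)],True,col,1)
rect([.459,.0573],10.5,.08,.15,.018,(0,255,0)); rect([.459,.0573],10.5,.014,.07,.05,(0,0,255))
cv2.imwrite("pics/w5.png",im)
plan([.459,.0573,.0225],-79.5)
E
```

```text
cmd [0.4585 0.058  0.1601] [[ 0.1814 -0.9834  0.    ]
 [-0.9834 -0.1814  0.    ]
 [ 0.      0.     -1.    ]]
[0.45896849 0.05865981 0.16031916] [[ 0.179 -0.984  0.   ]
 [-0.984 -0.179  0.   ]
 [-0.    -0.    -1.   ]] [ 2.74878993e+01  9.67113261e+00 -2.67945236e+01  1.04121365e-03
 -5.35134237e+01 -1.71714066e+01]
delta [ 0.03  -0.016  5.502  0.     0.    -0.01 ]
```

View pics/w5.png

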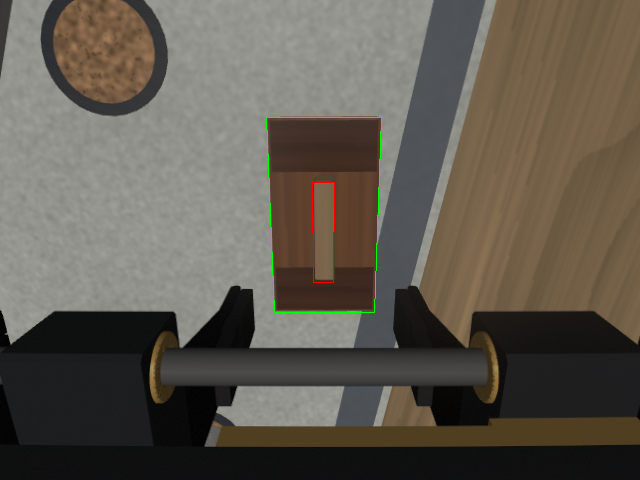

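The board overlay (268–380, 117–312) matches almost exactly. Descending and gripping the pull.

{"fn": "play_rows", "kwargs": {"deltas": [[0,0,1.3,0,0,0,50],[0,0,2.6,0,0,0,45],[0,0,3.8,0,0,0,40],[0,0,4.7,0,0,0,40],[0,0,5.3,0,0,0,40],[0,0,5.48,0,0,0,40],[0,0,5.48,0,0,0,40],[0,0,5.48,0,0,0,30],[0,0,5.48,0,0,0,22],[0,0,5.48,0,0,0,10],[0,0,5.48,0,0,0,10],[0,0,5.48,0,0,0,10]]}}

```text
time_s: 13.35
tcp_pos: [0.4589, 0.0586, 0.0235]
ee_rot: [[0.182, -0.983, 0.0], [-0.983, -0.182, 0.0], [-0.0, -0.0, -1.0]]
wrist_force: [-1.3, 0.6, 3.7]
gripper_width: 0.164
```

{"fn": "play_rows", "kwargs": {"deltas": [[0,0,0,0,0,0,8],[0,0,0,0,0,0,8]]}}

```text
time_s: 13.55
tcp_pos: [0.4589, 0.0586, 0.0235]
ee_rot: [[0.182, -0.983, -0.0], [-0.983, -0.182, -0.0], [0.0, 0.0, -1.0]]
wrist_force: [-2.4, 0.5, 5.5]
gripper_width: 0.164
```

```bash
python3 - <<'E'
from station import r
from h import *
did([0,0,5.48,0,0,0])
s=r.sense(); print(s['tcp_pos'],s['gripper_width']*87,s['wrist_force'])
a=np.radians(-10.8); f=np.array([np.cos(a),np.sin(a)]); b=np.array([.6994,-.0462])
for g in (.100,.047):
    p=b-f*(.040+g-0.0); print(p)
    plan([*p,get()[0][2]],-100.8)
E
```

```text
cmd [0.4585 0.058  0.0231] [[ 0.1814 -0.9834  0.    ]
 [-0.9834 -0.1814  0.    ]
 [ 0.      0.     -1.    ]]
[0.4588843  0.05862147 0.02347738] 14.306145031150397 [-2.35438447  0.47077695  5.48719337]
[ 0.56187978 -0.01996662]
delta [ 3.816 -3.502  0.     0.     0.     4.25 ]
[ 0.61394101 -0.02989783]
delta [ 4.584 -5.478  0.     0.     0.     4.25 ]
```

{"fn": "play_rows", "kwargs": {"deltas": [[0.2,-0.2,0,0,0,0.2,8],[0.6,-0.6,0,0,0,0.6,8],[1.0,-0.95,0,0,0,1.1,8],[1.4,-1.3,0,0,0,1.6,8],[1.8,-1.65,0,0,0,2.1,8],[2.2,-2,0,0,0,2.6,8],[2.6,-2.4,0,0,0,3.1,8],[3.0,-2.75,0,0,0,3.5,8],[3.4,-3.1,0,0,0,3.9,8],[3.7,-3.4,0,0,0,4.2,8],[3.8,-3.5,0,0,0,4.25,8],[3.8,-3.5,0,0,0,4.25,8]]}}

```text
time_s: 14.75
tcp_pos: [0.5625, -0.0192, 0.0235]
ee_rot: [[-0.188, -0.982, -0.0], [-0.982, 0.188, -0.0], [0.0, -0.0, -1.0]]
wrist_force: [-1.4, -0.6, 4.5]
gripper_width: 0.162
```

```bash
python3 - <<'E'
from station import r
from h import *
did([3.8,-3.5,0,0,0,4.25])
s=r.sense(); print(s['tcp_pos'],s['gripper_width']*87,s['wrist_force'])
import pickle
for c in ["wrist","scene","side"]:
    s=r.sense(); d=r.capture(c); pickle.dump((s,d),open(c+"6.pkl","wb")); im=d['pixels'][:,:,::-1].copy()
    def rect(c,a,lx,ly,z,col):
        a=np.radians(a); ux=np.array([np.cos(a),np.sin(a)]); uy=np.array([-ux[1],ux[0]])
        P=[np.r_[np.array(c)+sx*lx*ux+sy*ly*uy,z] for sx,sy in [(-.5,-.5),(.5,-.5),(.5,.5),(-.5,.5)]]
        cv2.polylines(im,[(proj(d,P,s)*8).round().astype(int)],True,col,1,cv2.LINE_AA,3)
    T=s['tcp_pos'][:2]
    rect(T,-10.8,.08,.15,.018,(0,255,0)); 
    f=np.array([np.cos(np.radians(-10.8)),np.sin(np.radians(-10.8))])
    rect(np.array([.6994,-.0462])+f*.005,-10.8,.01,.184,.033,(0,0,255))
    if c!="wrist": im=cv2.resize(im[180:360,200:440] if c=="scene" else im[150:330,200:440],None,fx=3,fy=3,interpolation=cv2.INTER_CUBIC)
    cv2.imwrite(f"pics/{c}6.png",im)
E
```

```text
cmd [ 0.5617 -0.0196  0.0231] [[-0.1874 -0.9823  0.    ]
 [-0.9823  0.1874  0.    ]
 [ 0.      0.     -1.    ]]
[ 0.56250821 -0.01915429  0.02351598] 14.080415418950466 [-1.406903   -0.57897505  4.50183169]
```

View pics/wrist6.png

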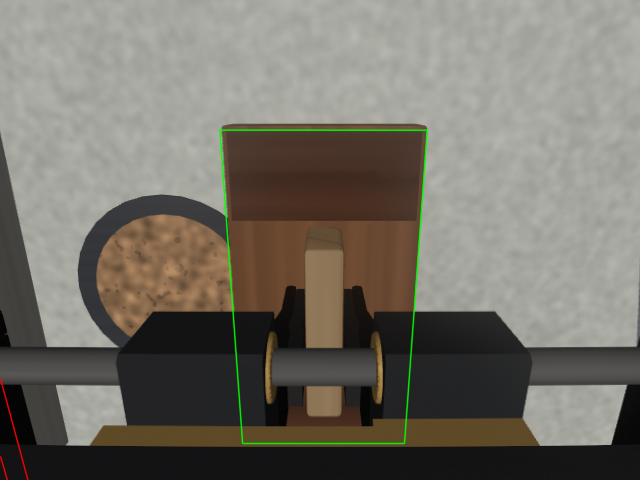

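View pics/scene6.png

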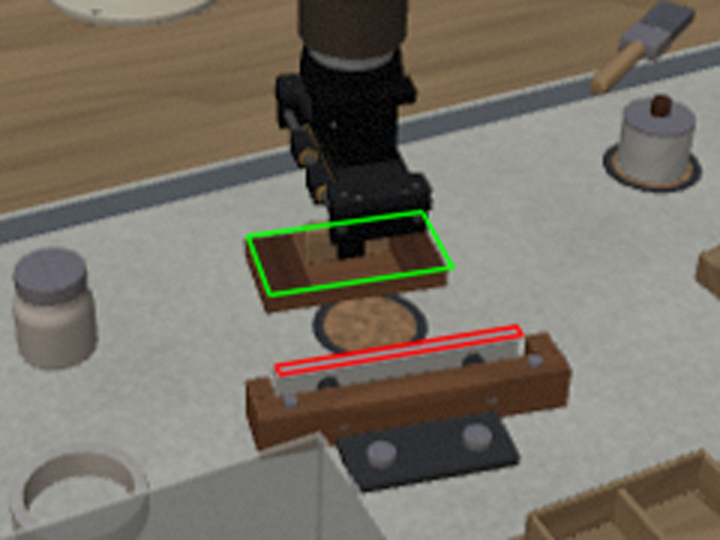

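View pics/side6.png

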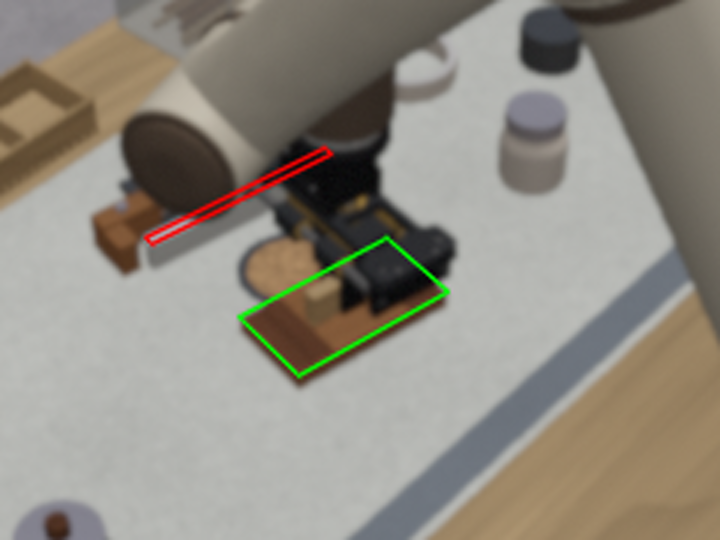

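The board is held flat; its far edge (row 126 vs. 130 predicted) shows the pull about 1.5 mm toward fence −y. I'm approaching slowly with a small shift to correct this.

{"fn": "play_rows", "kwargs": {"deltas": [[-0.06,-0.3,0,0,0,0,8],[-0.06,-0.7,0,0,0,0,8],[-0.06,-1.1,0,0,0,0,8],[-0.06,-1.5,0,0,0,0,8],[-0.06,-1.9,0,0,0,0,8],[-0.06,-2.3,0,0,0,0,8],[-0.06,-2.7,0,0,0,0,8],[-0.06,-3.1,0,0,0,0,8],[-0.06,-3.4,0,0,0,0,8],[-0.06,-3.6,0,0,0,0,8],[-0.06,-3.7,0,0,0,0,8],[-0.06,-3.7,0,0,0,0,8]]}}

```text
time_s: 16.1
tcp_pos: [0.6523, -0.0349, 0.0235]
ee_rot: [[-0.187, -0.982, -0.003], [-0.982, 0.187, -0.0], [0.001, 0.003, -1.0]]
wrist_force: [-4.6, -0.1, 6.6]
gripper_width: 0.16
```

```bash
cat > f.py <<'E'
from station import r
from h import *
a=np.radians(-10.8); f=np.array([np.cos(a),np.sin(a)]); y=np.array([-f[1],f[0]]); b=np.array([.6994,-.0462])
s=r.sense(); t=np.array(s['tcp_pos']); w=np.array(s['wrist_force'])
print('t',s['time_s'],'fence xy of tcp',(t[:2]-b)@f,(t[:2]-b)@y,t[2],'F along fence',w[:2]@f,w[:2]@y,w[2],'M',s['moment'],'hdg',np.degrees(np.arctan2(s['ee_rot'][1][0],s['ee_rot'][0][0])))
c=get()[0]; print('cmd fence x,y',(c[:2]-b)@f,(c[:2]-b)@y)
E
python3 -c "
from h import *
did([-.06,-3.7,0,0,0,0])"; python3 f.py
python3 - <<'E'
from station import r
import cv2
d=r.capture("scene"); cv2.imwrite("pics/s7.png",cv2.resize(d["pixels"][240:360,260:420,::-1],None,fx=5,fy=5,interpolation=cv2.INTER_CUBIC))
E
```

```text
cmd [ 0.6529 -0.0354  0.0231] [[-0.1874 -0.9823  0.    ]
 [-0.9823  0.1874  0.    ]
 [ 0.      0.     -1.    ]]
t 16.1 fence xy of tcp -0.048405657677907006 0.0022974225189636857 0.023519242337205905 F along fence -4.443578162046298 -0.9916029382028235 6.569863407667084 M [ 0.19578955  1.28479278 -0.01044686] hdg -100.79079739631057
cmd fence x,y -0.047700928344698905 0.0018508110398298679
```

View pics/s7.png

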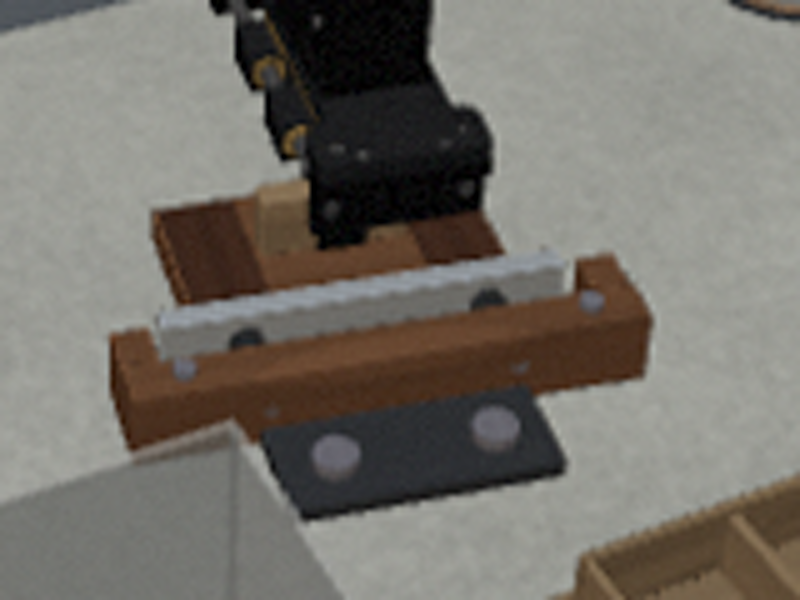

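{"fn": "play_rows", "kwargs": {"deltas": [[0,-0.1,0,0,0,0,8],[0,-0.2,0,0,0,0,8],[0,-0.24,0,0,0,0,8],[0,-0.24,0,0,0,0,8]]}}

```text
time_s: 16.55
tcp_pos: [0.6577, -0.0359, 0.0235]
ee_rot: [[-0.187, -0.982, -0.003], [-0.982, 0.187, -0.0], [0.001, 0.003, -1.0]]
wrist_force: [-5.6, 1.1, 6.5]
gripper_width: 0.159
```

{"fn": "play_rows", "kwargs": {"deltas": [[0,-0.04,0,0,0,0,8],[0,-0.08,0,0,0,0,8],[0,-0.08,0,0,0,0,8]]}}

```text
time_s: 16.85
tcp_pos: [0.6596, -0.0362, 0.0235]
ee_rot: [[-0.187, -0.982, -0.004], [-0.982, 0.187, -0.0], [0.001, 0.003, -1.0]]
wrist_force: [-6.4, 0.6, 7.9]
gripper_width: 0.16
```

{"fn": "play_rows", "kwargs": {"deltas": [[0,-0.04,0,0,0,0,8],[0,-0.08,0,0,0,0,8],[0,-0.08,0,0,0,0,8]]}}

```text
time_s: 17.15
tcp_pos: [0.6609, -0.0364, 0.0236]
ee_rot: [[-0.187, -0.982, -0.005], [-0.982, 0.187, -0.0], [0.001, 0.005, -1.0]]
wrist_force: [-6.8, 1.6, 9.0]
gripper_width: 0.158
```

{"fn": "play_rows", "kwargs": {"deltas": [[0,-0.04,0,0,0,0,8],[0,-0.08,0,0,0,0,8],[0,-0.08,0,0,0,0,8]]}}

```text
time_s: 17.45
tcp_pos: [0.6621, -0.0367, 0.0236]
ee_rot: [[-0.188, -0.982, -0.007], [-0.982, 0.188, 0.0], [0.001, 0.006, -1.0]]
wrist_force: [-8.8, 3.4, 11.7]
gripper_width: 0.158
```

{"fn": "play_rows", "kwargs": {"deltas": [[0,-0.04,0,0,0,0,8],[0,-0.08,0,0,0,0,8],[0,-0.08,0,0,0,0,8]]}}

```text
time_s: 17.75
tcp_pos: [0.6634, -0.0369, 0.0237]
ee_rot: [[-0.188, -0.982, -0.008], [-0.982, 0.188, 0.0], [0.001, 0.008, -1.0]]
wrist_force: [-10.6, 4.1, 12.7]
gripper_width: 0.158
```

```bash
python3 -c "
from h import *
did([0,-.56,0,0,0,0])"; python3 f.py
python3 - <<'E'
from station import r
import cv2
d=r.capture("scene"); cv2.imwrite("pics/s8.png",cv2.resize(d["pixels"][240:360,260:420,::-1],None,fx=5,fy=5,interpolation=cv2.INTER_CUBIC))
E
```

```text
cmd [ 0.6666 -0.0381  0.0231] [[-0.1874 -0.9823  0.    ]
 [-0.9823  0.1874  0.    ]
 [ 0.      0.     -1.    ]]
t 17.75 fence xy of tcp -0.03711321844916152 0.002407311825550648 0.023662963753617018 F along fence -11.184227751271411 2.0185611742389877 12.704184254854848 M [ 1.04806104  2.93082087 -0.14253971] hdg -100.83680801769381
cmd fence x,y -0.03370092834469894 0.0018508110398298581
```

View pics/s8.png

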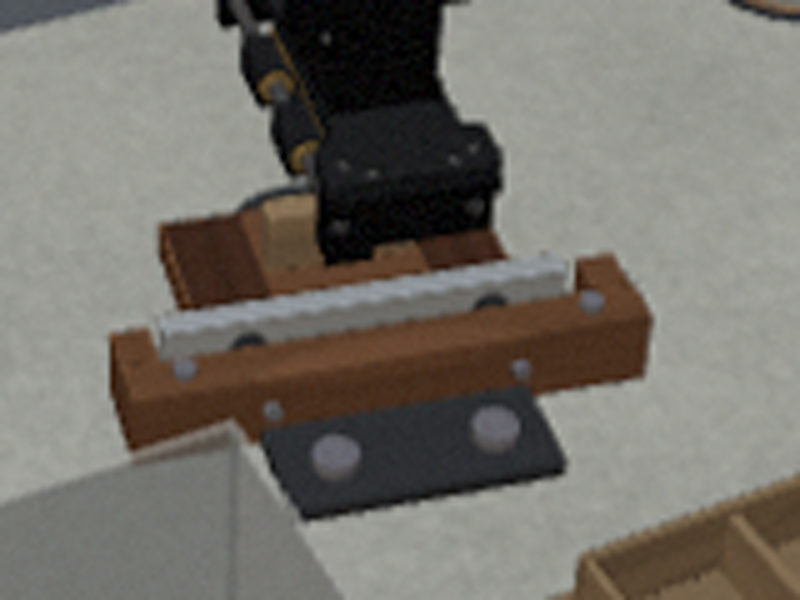

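{"fn": "play_rows", "kwargs": {"deltas": [[0,-0.04,-0.03,0,0,0,8],[0,-0.08,-0.05,0,0,0,8],[0,-0.12,-0.06,0,0,0,8],[0,-0.16,-0.06,0,0,0,8],[0,-0.2,-0.06,0,0,0,8],[0,-0.2,-0.06,0,0,0,8],[0,-0.2,-0.06,0,0,0,8]]}}

```text
time_s: 18.5
tcp_pos: [0.6666, -0.0376, 0.0239]
ee_rot: [[-0.189, -0.982, -0.012], [-0.982, 0.189, 0.001], [0.002, 0.012, -1.0]]
wrist_force: [-11.1, 4.7, 9.5]
gripper_width: 0.162
```

```bash
python3 -c "
from h import *
did([0,-.2,-.06,0,0,0])"; python3 f.py
python3 - <<'E'
from station import r
import cv2,pickle
for c in("scene","wrist"):
    s=r.sense();d=r.capture(c); pickle.dump((s,d),open(f"{c}9.pkl","wb")); im=d["pixels"][:,:,::-1]
    if c=="scene": im=cv2.resize(im[240:360,260:420],None,fx=5,fy=5,interpolation=cv2.INTER_CUBIC)
    cv2.imwrite(f"pics/{c}9.png",im)
E
```

```text
cmd [ 0.6716 -0.039   0.0246] [[-0.1874 -0.9823  0.    ]
 [-0.9823  0.1874  0.    ]
 [ 0.      0.     -1.    ]]
t 18.5 fence xy of tcp -0.03380692087220566 0.0023410247821024593 0.02385540804444294 F along fence -11.767189680700026 2.576982642434448 9.498309659413728 M [ 1.39425667  3.34364278 -0.18229412] hdg -100.8695348344429
cmd fence x,y -0.02870092834469895 0.0018508110398298557
```

View pics/scene9.png

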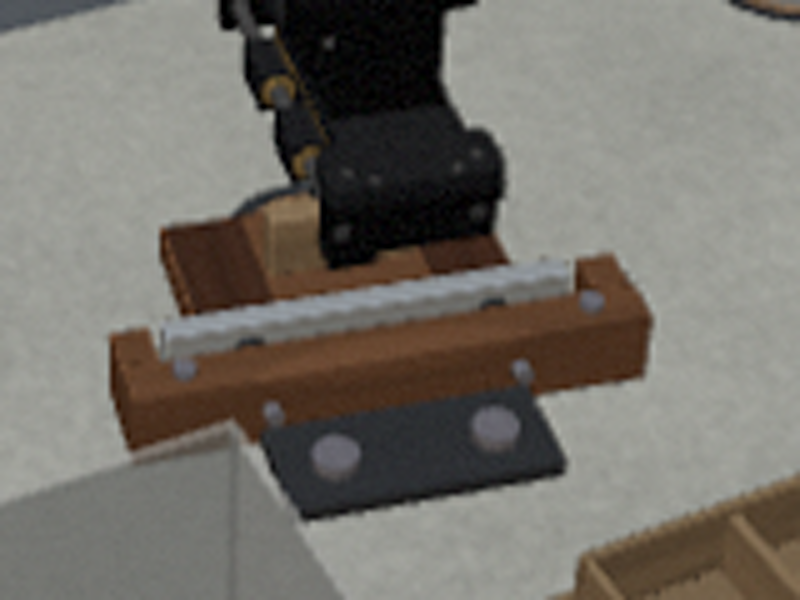

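View pics/wrist9.png

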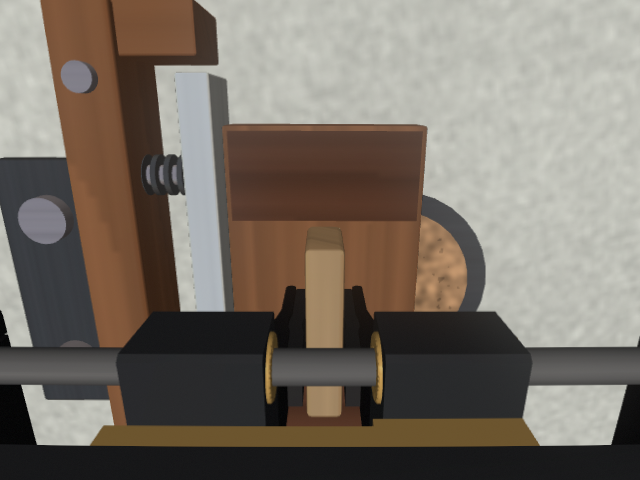

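```bash
python3 - <<'E'
import pickle,cv2
s,d=pickle.load(open("wrist9.pkl","rb"))
cv2.imwrite("pics/z9.png",cv2.resize(d["pixels"][0:150,90:270,::-1],None,fx=4,fy=4,interpolation=cv2.INTER_CUBIC))
E
```

```text
(no output)
```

View pics/z9.png

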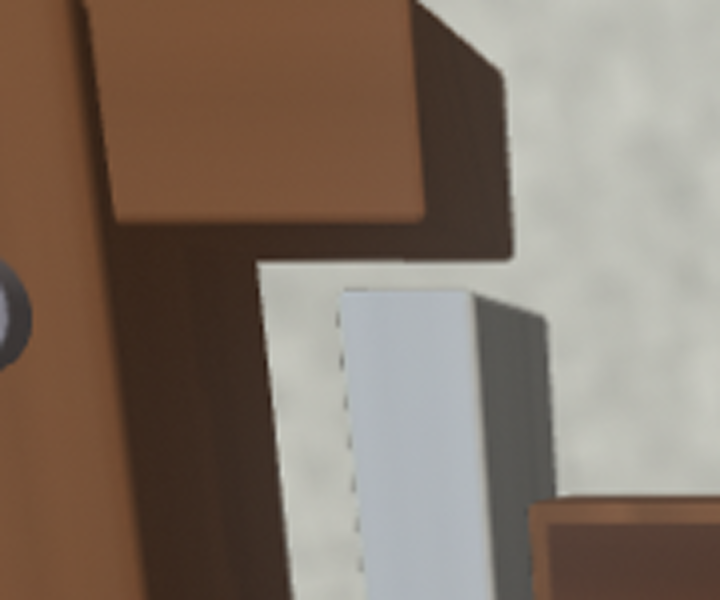

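```bash
cat > m.py <<'E'
from h import *
import pickle
a=np.radians(-10.8); f=np.array([np.cos(a),np.sin(a)]); y=np.array([-f[1],f[0]]); b=np.array([.6994,-.0462])
def q(s,d,uv,z): P=onz(d,[uv],z,s)[0,:2]-b; return np.array([P@f,P@y])*1000
E
python3 - <<'E'
from m import *
s,d=pickle.load(open("wrist9.pkl","rb"))
for n,p,z in [('cheek top',(424,218),.034),('cheek base',(513,258),0),('cheek base far',(502,74),0),('bar top',(472,292),.033),('bar bot',(546,318),.002),('bar top2',(492,590),.033),('board corner',(530,502),.018)]:
    print(n,q(s,d,np.array(p)/4+[90,0],z).round(2))
print('board R corner',q(s,d,(426,126),.018))
E
```

```text
cheek top [  8.46 -97.77]
cheek base [  8.81 -97.75]
cheek base far [   8.7  -114.88]
bar top [  5.16 -92.05]
bar bot [  5.4  -91.82]
bar top2 [  5.35 -67.22]
board corner [  4.76 -74.2 ]
board R corner [-73.79072159 -73.93152755]
```

The wrist view puts the cheek front at 8.6 mm (nominal 10) and the bar at 5.3 mm, so the bar is about 6.7 mm in. The board corners at y = −74 mean it is centred within 1 mm. Pressing about 3 mm more.

{"fn": "play_rows", "kwargs": {"deltas": [[0,-0.04,-0.02,0,0,0,8],[0,-0.08,-0.03,0,0,0,8],[0,-0.12,-0.04,0,0,0,8],[0,-0.16,-0.04,0,0,0,8],[0,-0.18,-0.04,0,0,0,8],[0,-0.18,-0.04,0,0,0,8],[0,-0.18,-0.04,0,0,0,8],[0,-0.18,-0.04,0,0,0,8],[0,-0.18,-0.04,0,0,0,8]]}}

```text
time_s: 19.5
tcp_pos: [0.6693, -0.0381, 0.024]
ee_rot: [[-0.189, -0.982, -0.016], [-0.982, 0.189, 0.001], [0.002, 0.016, -1.0]]
wrist_force: [-13.9, 5.9, 9.6]
gripper_width: 0.159
```

```bash
python3 -c "
from h import *
did([0,-.18,-.04,0,0,0])"; python3 f.py
python3 - <<'E'
from station import r
import cv2,pickle
s=r.sense();d=r.capture("wrist"); pickle.dump((s,d),open("wrist10.pkl","wb"))
cv2.imwrite("pics/z10.png",cv2.resize(d["pixels"][0:150,90:270,::-1],None,fx=4,fy=4,interpolation=cv2.INTER_CUBIC))
E
```

```text
cmd [ 0.676  -0.0398  0.0256] [[-0.1874 -0.9823  0.    ]
 [-0.9823  0.1874  0.    ]
 [ 0.      0.     -1.    ]]
t 19.5 fence xy of tcp -0.031050113624879513 0.002335441678279955 0.024047714260579525 F along fence -14.754569007131506 3.142784068209758 9.643978204695719 M [ 1.78239494  3.98050113 -0.1527617 ] hdg -100.89193104210621
cmd fence x,y -0.02420092834469891 0.001850811039829862
```

View pics/z10.png

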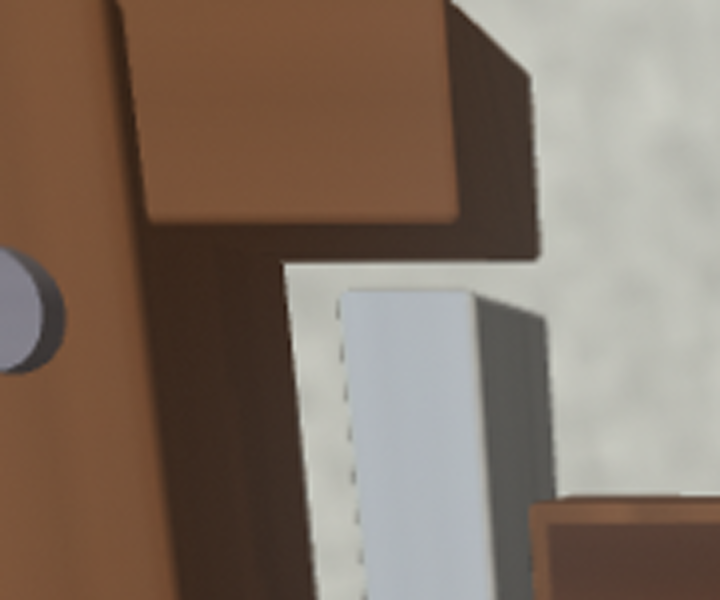

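```bash
python3 - <<'E'
from m import *
s,d=pickle.load(open("wrist10.pkl","rb"))
for n,p,z in [('cheek top',(458,218),.034),('cheek base',(539,258),0),('bar top',(472,292),.033),('bar bot',(546,318),.002),('bar top2',(492,590),.033),('board corner',(530,502),.018)]:
    print(n,q(s,d,np.array(p)/4+[90,0],z).round(2))
E
```

```text
cheek top [  8.41 -97.83]
cheek base [  8.79 -97.82]
bar top [  7.94 -92.12]
bar bot [  8.06 -91.9 ]
bar top2 [  8.13 -67.28]
board corner [  7.48 -74.27]
```

The bar is now about 9.4 mm in, nearly level with the cheeks. I'm holding it there and running final checks.

{"fn": "play_rows", "kwargs": {"deltas": [[0,0,0,0,0,0,8],[0,0,0,0,0,0,8],[0,0,0,0,0,0,8],[0,0,0,0,0,0,8],[0,0,0,0,0,0,8],[0,0,0,0,0,0,8]]}}

```text
time_s: 20.15
tcp_pos: [0.6693, -0.0381, 0.0241]
ee_rot: [[-0.189, -0.982, -0.016], [-0.982, 0.189, 0.001], [0.002, 0.016, -1.0]]
wrist_force: [-15.1, 5.9, 9.4]
gripper_width: 0.155
```

```bash
python3 f.py
python3 - <<'E'
from station import r
from h import *
d=r.capture("scene"); im=d["pixels"][:,:,::-1].copy()
th=np.linspace(0,2*np.pi,100)
for rad,z,cx,cy,col in [(.0325,.0505,.5358,.3032,(0,255,0)),(.045,0,.5358,.3032,(255,0,0))]:
    P=np.c_[cx+rad*np.cos(th),cy+rad*np.sin(th),0*th+z]; cv2.polylines(im,[proj(d,P).astype(int)],True,col,1)
cv2.imwrite("pics/s11.png",im)
E
```

```text
t 20.15 fence xy of tcp -0.031039415799019 0.002331430427492685 0.024054656464662767 F along fence -15.977065392124363 2.986640640938928 9.352012593933997 M [ 1.83162241  3.96628732 -0.09373592] hdg -100.8921665990879
cmd fence x,y -0.02420092834469891 0.001850811039829862
```

View pics/s11.png

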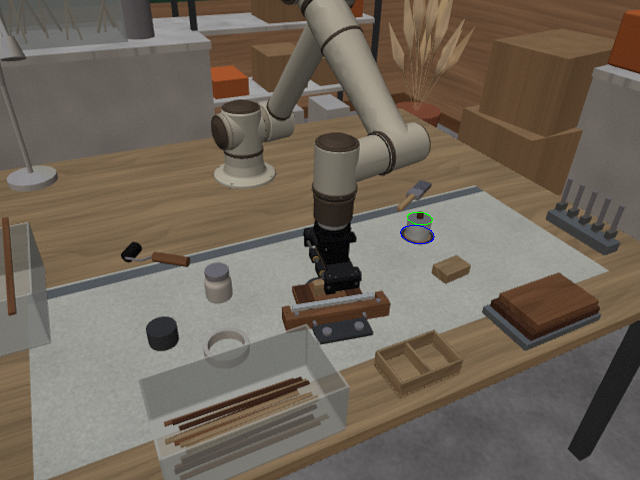

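```bash
python3 -c "
from station import r
print(r.finish_job())"
```

```text
the job is handed in; nothing more can be done
None
```

I slid the glue pot along the bench to the empty mark and let it go there. I then gripped the drawer front by its pull, slid it flat to the fence and pressed it in. The job went in at about 20 s, with the arm still holding the press.

Last checks:
- **Pot:** it stands upright on the mark, within about 2 mm of centre by the wrist-camera overlay taken just after release. It looked unchanged in the last scene picture.
- **Bar:** measured against the cheek front, it is about 9.4 mm in, which is about 9.4 N by the spring rate.
- **Drawer front:** it is centred within about 1 mm and square within about 0.5°. It lies flat, and the tool held still over the last 0.6 s. The tool itself is tilted about 0.9°.
- **Bystanders:** those in view (jar, tape, offcut, brush, roller and weight) looked unmoved by eye in the last scene picture; I did not measure them.

Two readings disagreed:
- **Wrist force:** it read about 15–16 N along the fence, more than the bar's 9.4 N. I put the extra 5–6 N down to the drawer front rubbing on the bench under about 9 N of downward push. I relied on the measured bar position instead.
- **Fence position:** my first estimate was about 1.4 mm off the cheek measurement. I corrected for this in the final press.

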